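Change over the stock tubs

TASK

Change over to the fresh stock tub: with your fingertips push the open grey lid over so that it falls shut, and then flip the orange lid up and right over backwards, so that it stays open by itself. Only push the lids; do not pick up or shove the tubs, and leave everything else on the bench where it is.

Things in the scene. Friction and masses are not known exactly. Their poses are not given: they have to be found in the camera images.
- tub_grey: The tub with the grey lid, which stands open at the start: tub of 2.1 to 3.4 kg standing loose on the surface, grey, open-topped under its lid, 120 (its x) x 150 (its y) x 110 mm high, walls 4 mm. Origin: centre of its underside. Its x axis points from its front (which faces roughly the robot) to its hinge side, z up. 
- tub_orange: The tub with the orange lid, shut at the start, otherwise the same: tub of 2.1 to 3.4 kg standing loose on the surface, grey, open-topped under its lid, 120 (its x) x 150 (its y) x 110 mm high, walls 4 mm. Origin: centre of its underside. Its x axis points from its front (which faces roughly the robot) to its hinge side, z up. 
- lid_grey (a joint): Angle of the grey lid, rad: 0 shut, growing as it opens up and away from the tub's front, 1.57 upright, 1.9 leaning back on its stop. Below about 1.57 it falls shut by itself, above it falls open. Free hinge (no spring, hardly any friction) along the tub's y at tub x = +60, z = 110.5 mm. 
- lid_orange (a joint): Angle of the orange lid, rad; same meaning as lid_grey. Free hinge (no spring, hardly any friction) along the tub's y at tub x = +60, z = 110.5 mm. 
- lip_grey (a point): Grey lid. Middle of the front edge of the lid's lip, on its underside. The lid is a flat 6 mm plate, 0.10 to 0.17 kg, 154 mm wide, 150 mm from hinge to this edge; shut, its underside is at z = 110.5 mm. The lip is a tab 70 mm wide, centred, overhanging the tub's front wall by 30 mm with nothing under it. Leaning fully back, this edge is 252 mm up and 48 mm beyond the hinge.
- lip_orange (a point): Orange lid. Middle of the front edge of the lid's lip, on its underside. The lid is a flat 6 mm plate, 0.10 to 0.17 kg, 154 mm wide, 150 mm from hinge to this edge; shut, its underside is at z = 110.5 mm. The lip is a tab 70 mm wide, centred, overhanging the tub's front wall by 30 mm with nothing under it. Shut, it is at tub x = -90 mm.
- jar: Bystander: amber jar with white cap, 52 mm across, 90 mm tall, behind the tubs; origin under its centre.
- tape: Bystander: roll of tan packing tape lying flat, 90 mm across, 48 mm high; origin under its centre.
- carton: Bystander: small cardboard carton 100 x 70 x 60 mm; origin under its centre.
- can: Bystander: food can 74 mm across, 110 mm tall; origin under its centre.
- stamp: Bystander: hand stamp standing upright, black round foot 44 mm across, wooden grip, 75 mm tall; origin under its centre.
- mug: Bystander: blue mug 80 mm across, 90 mm tall, handle at its +y; origin under its centre.

How it is judged:
On the way, in this order (a step that is already met when the one before it is completed fails the run):
1. the grey lid is shut while the orange one is still down (value of joint lid_grey below 0.08 rad and value of joint lid_orange below 0.6 rad), for 0.2 s.
2. the orange lid has gone over and leans back open (value of joint lid_orange above 1.75 rad and value of joint lid_grey below 0.08 rad), for 0.2 s.
At the end, for the whole second after the job is handed in: The grey lid is shut (angle under 0.08 rad) and the orange lid leans back open (over 1.75 rad), both at rest; both tubs stand level on the surface within 40 mm of where they began, and each bystander is within 30 mm of where it began (all of step 2 and velocity of joint each of lid_orange, lid_grey below 0.1 rad/s and height (world z) of each of tub_grey, tub_orange below 0.01 m and angle between each of tub_grey, tub_orange's own z axis and vertical below 0.05 rad and distance of each of tub_grey, tub_orange from where it was at the start of the episode below 0.04 m and linear speed of each of tub_grey, tub_orange below 0.02 m/s and distance of each of jar, carton, can, stamp, mug, tape from where it was at the start of the episode below 0.03 m); the robot touches nothing.
It fails at once if a tub is lifted or tipped (height (world z) of any of tub_grey, tub_orange above 0.015 m or angle between any of tub_grey, tub_orange's own z axis and vertical above 0.15 rad).
It fails at once if a tub is shoved more than 40 mm from its place (distance of any of tub_grey, tub_orange from where it was at the start of the episode above 0.04 m).
It fails at once if a bystander is moved more than 30 mm, lifted or knocked over (distance of any of jar, carton, can, stamp, mug, tape from where it was at the start of the episode above 0.03 m or angle between any of jar, carton, can, stamp, mug, tape's own z axis and vertical above 0.5 rad).
It also fails if it takes over 54 s, if anything falls off the work surface, if the arm or the gripper's body presses on something with over 40 N, if the wrist force passes 120 N, or if a joint passes its speed limit or range.

ROBOT

A 6-joint arm with a two-finger parallel gripper is mounted at the origin on the work surface. World frame = base frame: x ahead of the robot, y to its left, z up, the work surface at z = 0. Lengths are in m, angles in rad, forces in N, time in s.
With the tool pointing down it reaches from about 0.3 to 1 m from the base axis. Payload 5.1 kg.
Tool frame: the origin (TCP) lies on the mounting face of the last link; the fingertips stand 190 mm ahead of it and the grasp point (between the pads) lies 171 mm ahead of it (bot.tcp_to_grasp is the z of the grasp point in the tool frame, in m); z points along the fingers, y is the direction in which the jaws open and shut (so a half turn about z gives the same grasp; the last joint's range is limited). The gripper opens to 95 mm and grips with 3 to 60 N. Pads are 20 mm wide; open, the fingers measure 119 mm over their backs; the gripper's body (75 mm by 180 mm) begins 59 mm behind the grasp point.
Start: joints at [-1.257, 0.124, 1.65, -0, 1.367, -0.083], TCP at [0.251, -0.599, 0.405] pointing down, gripper open.
Joint ranges: [-2.61, 2.61], [-1.02, 2.33], [0.03, 2.71], [-1.35, 4.49], [0.32, 2.68], [-2.91, 2.91]. Speed limits (rad/s): [2.57, 2.57, 3.14, 3.14, 3.14, 3.14].

INTERFACE

Orientations are given as a 3x3 rotation matrix whose columns are the frame's x, y, z axes.
In Python, from workcell import sensors, cams, bot gives the robot as it stands.
- The arm moves only by the tool servo_tool, never from a script. Its argument "targets" is a list of rows, each an object with "claw": the finger opening in m, from 0 to 0.0951; "dp": the shift along the tool's x, y, z in m, a list of three; "angular": the turn, a rotation vector about the tool's x, y, z in degrees, a list of three. In form: [{"claw": claw, "dp": [dx, dy, dz], "angular": [rx, ry, rz]}, ...]. A call has 1 to 10 rows; each row is the pose to reach, as a shift and turn from the pose commanded when the call began, along the tool's axes at that moment; what a row does not reach only later rows make up. A row lasts 1/12 s, in which the tool goes at most 41.7 mm and 7.16 degrees, less where a joint would pass 70% of its speed; a pose out of reach is approached as far as the arm can. A call with a gripper value outside its range is refused whole. The fingers move at their own pace and stop on an object; "grip_force" is the grip in N (left out, the last holds). Time passes only in rows, so rows that repeat a pose let the fingers close. It gives the time, the measured TCP pose, the force and the opening at its end, in the units of the state.
- sensors.state(): the state, without advancing time (a new reading comes with each control period).
- cams.grab_frame(name): name is "scene" or "top" or "wrist"; returns a dict with "frame" (384x512x3 uint8, blue, green, red), "z_map" (384x512 float32, m along the optical axis (not along the pixel's ray), 0 where there is no reading), "fov_y" (degrees; the focal length in pixels is half the picture's height over the tangent of half this angle, whatever the lens; pixels are square), "cx", "cy" (the principal point, pixels), "rvec" (rotation vector, rad) and "tvec" (3), from world to camera coordinates, as OpenCV has them. Camera axes: x right, y down, z forward; pixel columns grow to the right and rows downward; lengths in m; the calibration is good to about 2 mm. The wrist camera is an equidistant fisheye: a pixel r from the principal point sees the ray r / f radians off the axis. A picture is of the moment at which its call begins.
- bot.close_job(): hands the job in, once; it reports no verdict.
The state is a dict: "clock": time; "joint_positions": joint angles; "qvel": joint speeds; "joint_efforts": joint torques, N m; "ee_pos": TCP position; "ee_rot": TCP orientation; "contact_force": force on the tool from outside, world axes, zero at the start; "moment": the same for the moment, N m; "width": finger opening in m.
Only numpy, scipy, OpenCV 4.12 (cv2) and the standard library are available. Lean on these libraries where they do the work, as an engineer would, in place of code of your own. Each camera call takes 0.05 s, during which the arm holds its last target. There are 200 camera calls.

## Working session

There is one attempt and no reset: what is moved stays moved. The work goes in short steps, Python scripts to look and compute and a tool call to move; the robot and the scene stay as the last step left them, time stands still between calls to the robot, and variables do not carry over. Pictures are saved under pics/ and viewed, about 8 in all and at most 12, crops included, and the job is handed in when it is done.

Besides the shell and the picture viewer there is one more tool, called after ">>>" as a command line: name --argument value ..., lists and objects as JSON in quotes. servo_tool: Moves the arm, as the interface text tells. Its arguments: {"type":"object","properties":{"targets":{"type":"array","items":{"type":"object","properties":{"claw":{"type":"number"},"dp":{"type":"array","items":{"type":"number"}},"angular":{"type":"array","items":{"type":"number"}}}}},"grip_force":{"type":"number"}},"required":["targets"]}

```bash
mkdir -p pics; cat > h.py <<'E'
import numpy as np,cv2
from workcell import sensors,cams,bot
def grab(n):
    d=cams.grab_frame(n); np.savez(''+n+'.npz',**d); return d
def cloud(d):
    z=d['z_map']; H,W=z.shape; f=H/2/np.tan(np.radians(float(d['fov_y']))/2)
    u,v=np.meshgrid(np.arange(W),np.arange(H))
    P=np.stack([(u-d['cx'])/f*z,(v-d['cy'])/f*z,z],-1)
    R=cv2.Rodrigues(np.array(d['rvec'],float))[0]
    return (P-np.array(d['tvec']).ravel())@R
E
python3 - <<'E'
from h import *
a=grab('scene');b=grab('top')
for n,d in(('scene',a),('top',b)):
    cv2.imwrite(f'pics/{n}1.png',cv2.resize(d['frame'],(800,600)))
s=sensors.state();print(s)
E
```

```text
{'clock': 0.1, 'joint_positions': array([-1.25660454e+00,  1.24427653e-01,  1.65151080e+00, -2.24345614e-05,
        1.36748329e+00, -8.25986313e-02]), 'qvel': array([-5.55282146e-05, -4.52441044e-04, -2.78451932e-03,  2.38408779e-03,
        8.66432701e-04,  4.70560892e-04]), 'joint_efforts': array([-1.71026312e-05, -4.18882263e+01, -3.61096251e+01,  7.76144466e-02,
        4.61614947e-02, -8.50859283e-05]), 'ee_pos': array([ 0.25110308, -0.59930169,  0.40363331]), 'ee_rot': array([[ 9.22304397e-01,  3.86463783e-01, -5.86173095e-04],
       [ 3.86464206e-01, -9.22302778e-01,  1.73275836e-03],
       [ 1.29019276e-04, -1.82466557e-03, -9.99998327e-01]]), 'contact_force': array([ 0.08514984,  0.55864126, -0.13318515]), 'moment': array([ 0.01532415, -0.00181088,  0.04068094]), 'width': 0.09532320071228201}
```

View pics/scene1.png

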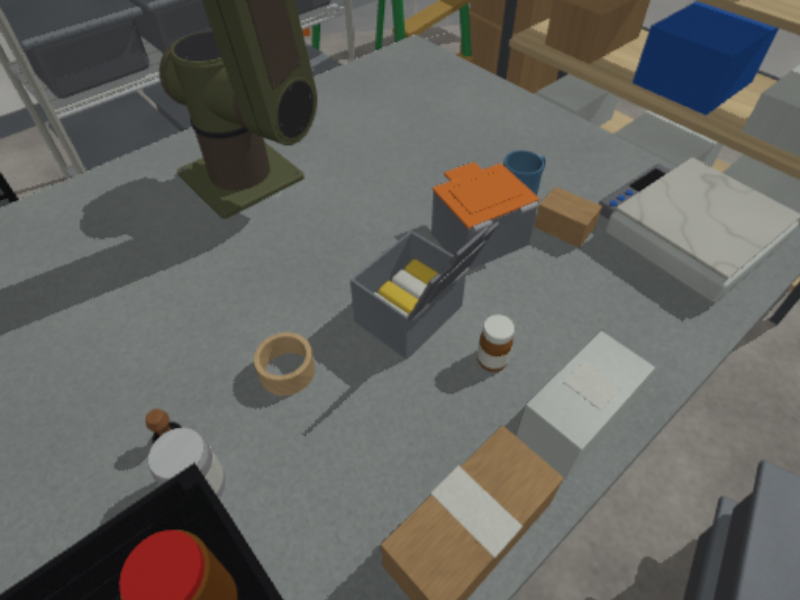

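View pics/top1.png

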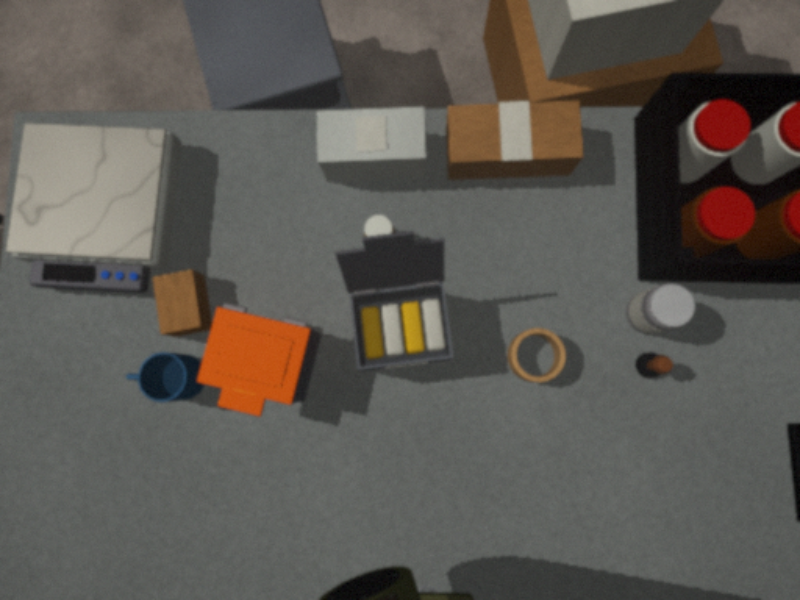

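The scene and top views show the orange lid shut at top (250,355), with its lip at about (240,410). The grey tub is at (403,325) with its lid leaning back, top edge about (390,240). The jar is right behind it at (378,228), and the mug is beside the orange tub. Next I measure.

```bash
python3 - <<'E'
from h import *
d=dict(np.load('top.npz')); C=cloud(d)
b=d['frame'].astype(int)
m=(b[...,2]>150)&(b[...,2]>b[...,0]*2.5)&(b[...,1]<b[...,2]*.65)&(C[...,2]>.09)&(C[...,2]<.14)
P=C[m]; print('orange',m.sum(),P.min(0),P.max(0),np.median(P[:,2]))
r=cv2.minAreaRect(P[:,:2].astype(np.float32));print(r,cv2.boxPoints(r))
def at(u,v): 
    u,v=int(u/1.5625),int(v/1.5625); return C[v,u].round(3)
for n,p in dict(OBL=(219,313),OBR=(307,327),OFR=(294,399),OFL=(201,381),lipL=(221,405),lipR=(260,411),GFL=(361,365),GFR=(450,356),GBR=(446,290),GBL=(356,294),lidmid=(390,262),lidTL=(341,254),lidTR=(442,243),lip=(390,238),jar=(378,228),mug=(165,377),carton=(180,300),tape=(513,355)).items(): print(n,at(*p))
# grey lid cloud
u0=C[...,2]; g=(u0>.125)&(u0<.30)&(C[...,0]>.3)&(C[...,0]<.85)&(C[...,1]>-.2)&(C[...,1]<.25)
G=C[g]; print(len(G),G.min(0),G.max(0))
top=G[G[:,2]>G[:,2].max()-.02];print('top',top.mean(0),top.min(0),top.max(0))
A=np.c_[G[:,1:],np.ones(len(G))];print('plane x=a y+b z+c',np.linalg.lstsq(A,G[:,0],rcond=None)[0])
rim=(u0>.10)&(u0<.116)&(C[...,0]>.3)&(C[...,0]<.85)&(abs(C[...,1]-.0)<.2)&~m
Q=C[rim];print(len(Q),Q.min(0),Q.max(0));r=cv2.minAreaRect(Q[:,:2].astype(np.float32));print(r,cv2.boxPoints(r))
E
```

```text
orange 3369 [0.39879044 0.15800444 0.1095069 ] [0.56402147 0.32815522 0.12430355] 0.11681480939424804
((0.4768633246421814, 0.2472400665283203), (0.15251147747039795, 0.14885957539081573), 77.18852996826172) [[0.38737723 0.18938705]
 [0.53253096 0.15637839]
 [0.5663494  0.30509308]
 [0.4211957  0.33810174]]
OBL [0.556 0.3   0.116]
OBR [0.535 0.163 0.105]
OFR [0.422 0.182 0.095]
OFL [0.451 0.325 0.115]
lipL [0.413 0.291 0.116]
lipR [0.403 0.231 0.114]
GFL [0.477 0.078 0.082]
GFR [ 0.491 -0.064  0.109]
GBR [ 0.612 -0.062 -0.004]
GBL [0.587 0.086 0.113]
lidmid [0.623 0.028 0.191]
lidTL [0.628 0.095 0.223]
lidTR [ 0.644 -0.046  0.223]
lip [0.643 0.025 0.252]
jar [0.701 0.054 0.09 ]
mug [0.456 0.431 0.003]
carton [0.584 0.387 0.059]
tape [ 0.494 -0.17   0.047]
1906 [ 0.59186342 -0.05376274  0.12503365] [0.65270864 0.10181229 0.25358838]
top [0.64316894 0.02684554 0.24500591] [ 0.63418879 -0.00650041  0.23363135] [0.65270864 0.06134834 0.25358838]
plane x=a y+b z+c [-0.12745756  0.35142052  0.56033879]
1026 [ 0.41556354 -0.06640593  0.10000911] [0.849743   0.19625551 0.11592041]
((0.6352287530899048, 0.06836693733930588), (0.4319596588611603, 0.26095908880233765), 1.6630253791809082) [[ 0.4155532   0.19252354]
 [ 0.42312658 -0.06832565]
 [ 0.8549043  -0.05578966]
 [ 0.8473309   0.20505953]]
```

>>> servo_tool --targets '[{"claw": 0,"dp": [0,0,-0.1],"angular": [0,0,7]},{"claw": 0,"dp": [0,0,-0.1],"angular": [0,0,14]},{"claw": 0,"dp": [0,0,-0.1],"angular": [0,0,22.7]},{"claw": 0,"dp": [0,0,-0.1],"angular": [0,0,22.7]},{"claw": 0,"dp": [0,0,-0.1],"angular": [0,0,22.7]}]'

```text
clock: 0.52
ee_pos: [0.2512, -0.5995, 0.5068]
ee_rot: [[1.0, 0.0, 0.001], [0.0, -1.0, -0.003], [0.001, 0.003, -1.0]]
contact_force: [-0.1, 0.6, -0.6]
width: 0.067
```

>>> servo_tool --targets '[{"claw": 0,"dp": [0.22,-0.3,0]},{"claw": 0,"dp": [0.22,-0.3,0]},{"claw": 0,"dp": [0.22,-0.3,0]},{"claw": 0,"dp": [0.22,-0.3,0]},{"claw": 0,"dp": [0.22,-0.3,0]},{"claw": 0,"dp": [0.22,-0.3,0]},{"claw": 0,"dp": [0.22,-0.3,0]},{"claw": 0,"dp": [0.22,-0.3,0]},{"claw": 0,"dp": [0.22,-0.3,0]},{"claw": 0,"dp": [0.22,-0.3,0]}]'

```text
invalid input at $.targets[0]: expected keys claw, dp, angular
```

>>> servo_tool --targets '[{"claw": 0,"dp": [0.23,-0.33,0]},{"claw": 0,"dp": [0.23,-0.33,0]},{"claw": 0,"dp": [0.23,-0.33,0]},{"claw": 0,"dp": [0.23,-0.33,0]},{"claw": 0,"dp": [0.23,-0.33,0]},{"claw": 0,"dp": [0.23,-0.33,0]},{"claw": 0,"dp": [0.23,-0.33,0]},{"claw": 0,"dp": [0.23,-0.33,0]},{"claw": 0,"dp": [0.23,-0.33,0]},{"claw": 0,"dp": [0.23,-0.33,0]}]'

```text
invalid input at $.targets[0]: expected keys claw, dp, angular
```

>>> servo_tool --targets '[{"claw": 0,"dp": [0.22,-0.3,0],"angular": [0,0,0]},{"claw": 0,"dp": [0.22,-0.3,0],"angular": [0,0,0]},{"claw": 0,"dp": [0.22,-0.3,0],"angular": [0,0,0]},{"claw": 0,"dp": [0.22,-0.3,0],"angular": [0,0,0]},{"claw": 0,"dp": [0.22,-0.3,0],"angular": [0,0,0]},{"claw": 0,"dp": [0.22,-0.3,0],"angular": [0,0,0]},{"claw": 0,"dp": [0.22,-0.3,0],"angular": [0,0,0]},{"claw": 0,"dp": [0.22,-0.3,0],"angular": [0,0,0]},{"claw": 0,"dp": [0.22,-0.3,0],"angular": [0,0,0]},{"claw": 0,"dp": [0.22,-0.3,0],"angular": [0,0,0]}]'

```text
clock: 1.35
ee_pos: [0.4736, -0.2947, 0.5029]
ee_rot: [[1.0, 0.009, -0.001], [0.009, -1.0, 0.004], [-0.001, -0.004, -1.0]]
contact_force: [-0.0, 0.6, -0.7]
width: 0.0025
```

>>> servo_tool --targets '[{"claw": 0,"dp": [0.23,-0.33,0],"angular": [0,0,0]},{"claw": 0,"dp": [0.23,-0.33,0],"angular": [0,0,0]},{"claw": 0,"dp": [0.23,-0.33,0],"angular": [0,0,0]},{"claw": 0,"dp": [0.23,-0.33,0],"angular": [0,0,0]},{"claw": 0,"dp": [0.23,-0.33,0],"angular": [0,0,0]},{"claw": 0,"dp": [0.23,-0.33,0],"angular": [0,0,0]},{"claw": 0,"dp": [0.23,-0.33,0],"angular": [0,0,0]},{"claw": 0,"dp": [0.23,-0.33,0],"angular": [0,0,0]},{"claw": 0,"dp": [0.23,-0.33,0],"angular": [0,0,0]},{"claw": 0,"dp": [0.23,-0.33,0],"angular": [0,0,0]}]'

```text
clock: 2.18
ee_pos: [0.7021, 0.0333, 0.5021]
ee_rot: [[1.0, 0.003, -0.003], [0.003, -1.0, 0.001], [-0.003, -0.001, -1.0]]
contact_force: [-0.4, -0.8, -0.6]
width: 0.0006
```

>>> servo_tool --targets '[{"claw": 0,"dp": [0,0,0.04],"angular": [0,0,0]},{"claw": 0,"dp": [0,0,0.08],"angular": [0,0,0]},{"claw": 0,"dp": [0,0,0.107],"angular": [0,0,0]},{"claw": 0,"dp": [0,0,0.107],"angular": [0,0,0]},{"claw": 0,"dp": [0,0,0.107],"angular": [0,0,0]}]'

```text
clock: 2.6
ee_pos: [0.7003, 0.0302, 0.394]
ee_rot: [[1.0, 0.001, -0.007], [0.001, -1.0, 0.0], [-0.007, -0.0, -1.0]]
contact_force: [-0.3, -0.1, 0.4]
width: 0.0003
```

>>> servo_tool --targets '[{"claw": 0,"dp": [-0.02,0,0],"angular": [0,0,0]},{"claw": 0,"dp": [-0.035,0,0],"angular": [0,0,0]},{"claw": 0,"dp": [-0.05,0,0],"angular": [0,0,0]},{"claw": 0,"dp": [-0.065,0,0],"angular": [0,0,0]},{"claw": 0,"dp": [-0.08,0,0],"angular": [0,0,0]},{"claw": 0,"dp": [-0.095,0,0],"angular": [0,0,0]},{"claw": 0,"dp": [-0.11,0,0],"angular": [0,0,0]},{"claw": 0,"dp": [-0.125,0,0],"angular": [0,0,0]},{"claw": 0,"dp": [-0.14,0,0],"angular": [0,0,0]},{"claw": 0,"dp": [-0.14,0,0],"angular": [0,0,0]}]'

```text
clock: 3.43
ee_pos: [0.5598, 0.0303, 0.4015]
ee_rot: [[1.0, 0.001, 0.005], [0.001, -1.0, -0.0], [0.005, 0.0, -1.0]]
contact_force: [0.5, -0.2, -0.0]
width: 0.0005
```

>>> servo_tool --targets '[{"claw": 0,"dp": [0,0,-0.04],"angular": [0,0,0]},{"claw": 0,"dp": [-0.26,-0.22,-0.08],"angular": [0,0,0]},{"claw": 0,"dp": [-0.26,-0.22,-0.08],"angular": [0,0,0]},{"claw": 0,"dp": [-0.26,-0.22,-0.08],"angular": [0,0,0]},{"claw": 0,"dp": [-0.26,-0.22,-0.08],"angular": [0,0,0]},{"claw": 0,"dp": [-0.26,-0.22,-0.08],"angular": [0,0,0]},{"claw": 0,"dp": [-0.26,-0.22,-0.08],"angular": [0,0,0]},{"claw": 0,"dp": [-0.26,-0.22,-0.08],"angular": [0,0,0]},{"claw": 0,"dp": [-0.26,-0.22,-0.08],"angular": [0,0,0]},{"claw": 0,"dp": [-0.26,-0.22,-0.08],"angular": [0,0,0]}]'

```text
clock: 4.27
ee_pos: [0.2977, 0.2526, 0.4819]
ee_rot: [[1.0, 0.006, 0.005], [0.006, -1.0, 0.005], [0.005, -0.005, -1.0]]
contact_force: [0.4, 0.4, 1.3]
width: -0.0
```

```bash
python3 - <<'E'
from h import *
b=grab('top');cv2.imwrite('pics/top2.png',cv2.resize(b['frame'],(800,600)))
s=sensors.state();print(s['ee_pos'],s['joint_positions'])
E
```

```text
[0.29828136 0.25239682 0.48158762] [ 5.64347529e-01 -5.26843193e-01  2.07840917e+00  1.17040980e-03
  1.58321433e+00  2.12884471e+00]
```

View pics/top2.png

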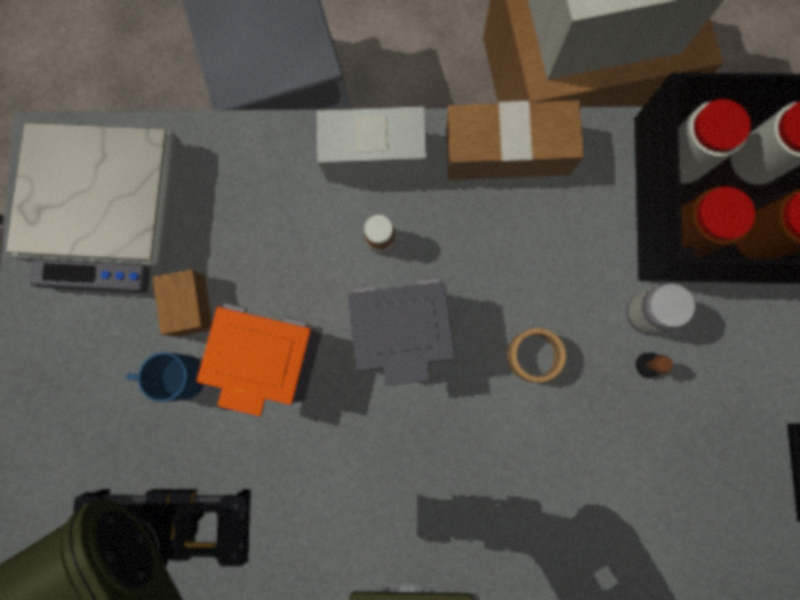

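Grey lid is shut (top2 about (402,330)) and the bystanders are unmoved. Now I tilt the tool 60° forward.

>>> servo_tool --targets '[{"claw": 0,"dp": [0,0,0],"angular": [0,7,0]},{"claw": 0,"dp": [0,0,0],"angular": [0,14,0]},{"claw": 0,"dp": [0,0,0],"angular": [0,21,0]},{"claw": 0,"dp": [0,0,0],"angular": [0,28,0]},{"claw": 0,"dp": [0,0,0],"angular": [0,35,0]},{"claw": 0,"dp": [0,0,0],"angular": [0,42,0]},{"claw": 0,"dp": [0,0,0],"angular": [0,49,0]},{"claw": 0,"dp": [0,0,0],"angular": [0,55,0]},{"claw": 0,"dp": [0,0,0],"angular": [0,60,0]},{"claw": 0,"dp": [0,0,0],"angular": [0,60,0]}]'

```text
clock: 5.15
ee_pos: [0.3012, 0.25, 0.4786]
ee_rot: [[0.497, -0.0, 0.868], [0.0, -1.0, -0.001], [0.868, 0.001, -0.497]]
contact_force: [0.0, 0.3, -0.6]
width: 0.0003
```

```bash
python3 - <<'E'
from h import *
s=sensors.state();print(s['clock'],s['ee_pos'],s['ee_rot'],s['joint_positions'])
E
```

```text
5.15 [0.30117881 0.24996948 0.47862579] [[ 4.97353935e-01 -4.00142747e-04  8.67547637e-01]
 [ 4.55697516e-04 -9.99999635e-01 -7.22479697e-04]
 [ 8.67547610e-01  7.54667424e-04 -4.97353572e-01]] [ 0.70204624 -0.69391431  2.26339468 -0.8444157   0.84828531  2.60857433]
```

>>> servo_tool --targets '[{"claw": 0,"dp": [0,0,0],"angular": [0,0,-60]},{"claw": 0,"dp": [0,0,0],"angular": [0,0,-60]},{"claw": 0,"dp": [0,0,0],"angular": [0,0,-60]},{"claw": 0,"dp": [0,0,0],"angular": [0,0,-60]},{"claw": 0,"dp": [0,0,0],"angular": [0,0,-60]},{"claw": 0,"dp": [0,0,0],"angular": [0,0,-60]},{"claw": 0,"dp": [0,0,0],"angular": [0,0,-60]},{"claw": 0,"dp": [0,0,0],"angular": [0,0,-60]},{"claw": 0,"dp": [0,0,0],"angular": [0,0,-60]},{"claw": 0,"dp": [0,0,0],"angular": [0,0,-60]}]'

```text
clock: 5.98
ee_pos: [0.3015, 0.2501, 0.479]
ee_rot: [[0.251, 0.433, 0.866], [0.866, -0.5, -0.001], [0.432, 0.75, -0.501]]
contact_force: [0.2, -0.1, -0.4]
width: 0.0002
```

>>> servo_tool --targets '[{"claw": 0,"dp": [0,0,0],"angular": [0,0,-60]},{"claw": 0,"dp": [0,0,0],"angular": [0,0,-60]},{"claw": 0,"dp": [0,0,0],"angular": [0,0,-60]},{"claw": 0,"dp": [0,0,0],"angular": [0,0,-60]},{"claw": 0,"dp": [0,0,0],"angular": [0,0,-60]},{"claw": 0,"dp": [0,0,0],"angular": [0,0,-60]},{"claw": 0,"dp": [0,0,0],"angular": [0,0,-60]},{"claw": 0,"dp": [0,0,0],"angular": [0,0,-60]},{"claw": 0,"dp": [0,0,0],"angular": [0,0,-60]},{"claw": 0,"dp": [0,0,0],"angular": [0,0,-60]}]'

```text
clock: 6.82
ee_pos: [0.3012, 0.2503, 0.4786]
ee_rot: [[-0.249, 0.434, 0.866], [0.867, 0.499, -0.001], [-0.432, 0.75, -0.501]]
contact_force: [0.2, -0.3, 0.4]
width: 0.0001
```

>>> servo_tool --targets '[{"claw": 0,"dp": [0,0,0],"angular": [0,0,-60]},{"claw": 0,"dp": [0,0,0],"angular": [0,0,-60]},{"claw": 0,"dp": [0,0,0],"angular": [0,0,-60]},{"claw": 0,"dp": [0,0,0],"angular": [0,0,-60]},{"claw": 0,"dp": [0,0,0],"angular": [0,0,-60]},{"claw": 0,"dp": [0,0,0],"angular": [0,0,-60]},{"claw": 0,"dp": [0,0,0],"angular": [0,0,-60]},{"claw": 0,"dp": [0,0,0],"angular": [0,0,-60]},{"claw": 0,"dp": [0,0,0],"angular": [0,0,-60]},{"claw": 0,"dp": [0,0,0],"angular": [0,0,-60]}]'

```text
clock: 7.65
ee_pos: [0.301, 0.2503, 0.4783]
ee_rot: [[-0.5, 0.001, 0.866], [0.002, 1.0, -0.0], [-0.866, 0.002, -0.5]]
contact_force: [-0.1, 0.2, -1.1]
width: 0.0006
```

>>> servo_tool --targets '[{"claw": 0,"dp": [0.142,0.015,-0.046],"angular": [0,0,0]},{"claw": 0,"dp": [0.142,0.015,-0.046],"angular": [0,0,0]},{"claw": 0,"dp": [0.142,0.015,-0.046],"angular": [0,0,0]},{"claw": 0,"dp": [0.142,0.015,-0.046],"angular": [0,0,0]},{"claw": 0,"dp": [0.142,0.015,-0.046],"angular": [0,0,0]},{"claw": 0,"dp": [0.142,0.015,-0.046],"angular": [0,0,0]}]'

```text
clock: 8.15
ee_pos: [0.1895, 0.2657, 0.3775]
ee_rot: [[-0.5, -0.002, 0.866], [-0.001, 1.0, 0.002], [-0.866, 0.001, -0.5]]
contact_force: [0.2, 0.3, -0.0]
width: 0.0005
```

```bash
python3 - <<'E'
from h import *
s=sensors.state();print(s['clock'],s['ee_pos'],s['ee_rot'],s['joint_positions'])
E
```

```text
8.15 [0.18945897 0.26567288 0.37746602] [[-5.00426284e-01 -2.03214907e-03  8.65776764e-01]
 [-5.30233402e-04  9.99997777e-01  2.04071291e-03]
 [-8.65778986e-01  5.62162621e-04 -5.00426249e-01]] [ 1.01710903 -0.80459999  2.48358196 -1.02345807  1.03753278 -0.19701608]
```

>>> servo_tool --targets '[{"claw": 0,"dp": [0.035,0,0.02],"angular": [0,0,0]},{"claw": 0,"dp": [0.069,0,0.04],"angular": [0,0,0]},{"claw": 0,"dp": [0.104,0,0.06],"angular": [0,0,0]},{"claw": 0,"dp": [0.139,0,0.08],"angular": [0,0,0]},{"claw": 0,"dp": [0.171,0,0.099],"angular": [0,0,0]},{"claw": 0,"dp": [0.171,0,0.099],"angular": [0,0,0]},{"claw": 0,"dp": [0.171,0,0.099],"angular": [0,0,0]}]'

```text
clock: 8.73
ee_pos: [0.1871, 0.2642, 0.192]
ee_rot: [[-0.512, 0.003, 0.859], [-0.001, 1.0, -0.004], [-0.859, -0.003, -0.512]]
contact_force: [0.5, 0.3, 1.2]
width: 0.0008
```

```bash
python3 - <<'E'
from h import *
s=sensors.state();print(s['clock'],s['ee_pos'],s['ee_rot'],s['joint_positions'])
b=grab('wrist');cv2.imwrite('pics/wrist1.png',cv2.resize(b['frame'],(640,480)))
a=grab('scene');cv2.imwrite('pics/scene3.png',cv2.resize(a['frame'][80:240,200:400],(750,600),interpolation=cv2.INTER_CUBIC))
E
```

```text
8.7333 [0.18707646 0.26423076 0.19202277] [[-0.51202052  0.00293483  0.8589682 ]
 [-0.00138872  0.99999003 -0.00424446]
 [-0.85897209 -0.00336612 -0.51201134]] [ 1.02076489 -0.46476974  2.64004081 -1.34572572  0.85337035  0.36220173]
```

View pics/wrist1.png

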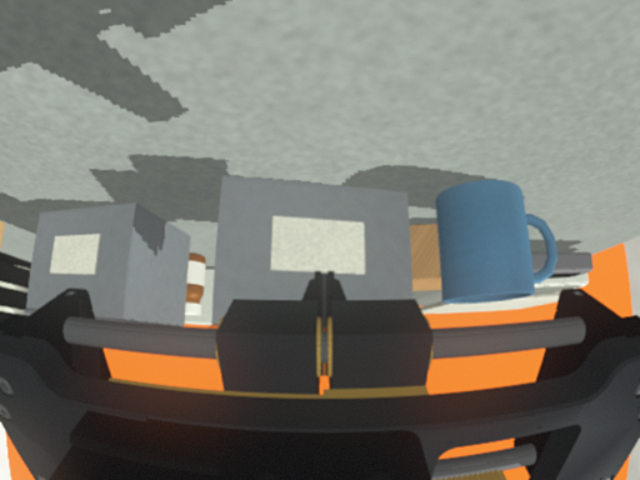

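View pics/scene3.png

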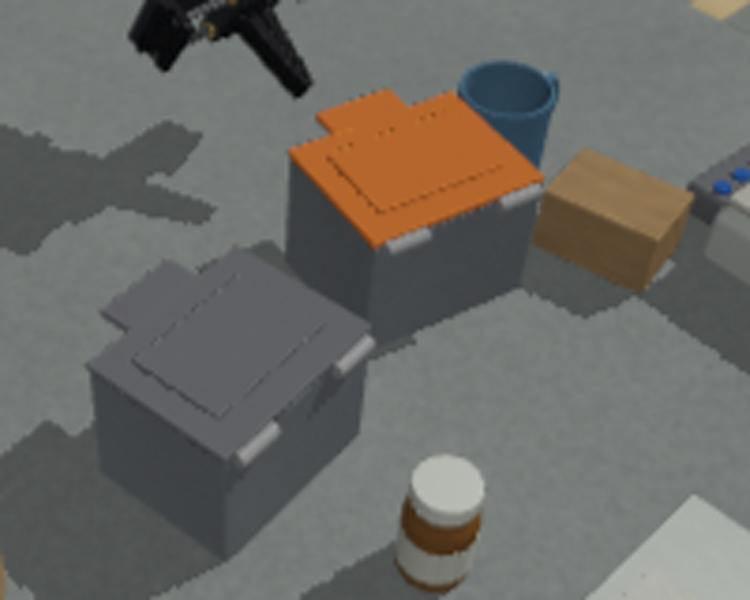

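The scene crop shows the fingertips just in front of the orange lip. Joint 4 is at its limit, so I yaw the heading about 10° to the left, keep the tip in place, and lower it.

>>> servo_tool --targets '[{"claw": 0,"dp": [0.0,-0.014,0.0],"angular": [-4.3,0,-2.5]},{"claw": 0,"dp": [0.004,-0.028,0.004],"angular": [-8.6,0,-5.1]},{"claw": 0,"dp": [0.011,-0.028,0.009],"angular": [-8.6,0,-5.1]},{"claw": 0,"dp": [0.011,-0.028,0.009],"angular": [-8.6,0,-5.1]},{"claw": 0,"dp": [0.011,-0.028,0.009],"angular": [-8.6,0,-5.1]}]'

```text
clock: 9.25
ee_pos: [0.1916, 0.2471, 0.1927]
ee_rot: [[-0.517, -0.163, 0.84], [-0.087, 0.987, 0.138], [-0.852, -0.002, -0.524]]
contact_force: [0.6, 0.5, 0.4]
width: -0.0
```

```bash
cat >p.py <<'E'
from h import *
s=sensors.state();R=s['ee_rot'];t=s['ee_pos']+.19*R[:,2];print(s['clock'],s['ee_pos'].round(4),R.round(3).tolist(),s['joint_positions'].round(3))
print('tip',t.round(4),'corner',(t-.01*R[:,0]).round(4))
import sys
for a in sys.argv[1:]:
    print(a,(R.T@np.array(eval(a))).round(4))
E
python3 p.py "[.066,0,0]" "[0,0,.01]" "[.01,0,0]"
```

```text
9.25 [0.1916 0.2471 0.1927] [[-0.517, -0.163, 0.84], [-0.087, 0.987, 0.138], [-0.852, -0.002, -0.524]] [ 0.934 -0.596  2.707 -1.345  0.655  0.187]
tip [0.3512 0.2732 0.093 ] corner [0.3564 0.2741 0.1016]
[.066,0,0] [-0.0341 -0.0108  0.0555]
[0,0,.01] [-0.0085 -0.     -0.0052]
[.01,0,0] [-0.0052 -0.0016  0.0084]
```

>>> servo_tool --targets '[{"claw": 0,"dp": [-0.004,-0.015,0.007],"angular": [-4.3,0,-2.6]},{"claw": 0,"dp": [-0.009,-0.031,0.015],"angular": [-8.6,0,-5.1]},{"claw": 0,"dp": [-0.013,-0.046,0.022],"angular": [-12.9,0,-7.7]},{"claw": 0,"dp": [-0.013,-0.046,0.022],"angular": [-12.9,0,-7.7]},{"claw": 0,"dp": [-0.013,-0.046,0.022],"angular": [-12.9,0,-7.7]}]'

```text
clock: 9.67
ee_pos: [0.2246, 0.2415, 0.2022]
ee_rot: [[-0.49, -0.387, 0.781], [-0.221, 0.922, 0.319], [-0.843, -0.016, -0.537]]
contact_force: [0.2, 0.3, -0.1]
width: 0.0005
```

```bash
python3 p.py "[.045,0,0]" "[0,0,.01]" "[0,.01,0]"
```

```text
9.6667 [0.2246 0.2415 0.2022] [[-0.49, -0.387, 0.781], [-0.221, 0.922, 0.319], [-0.843, -0.016, -0.537]] [ 0.752 -0.642  2.707 -1.254  0.322 -0.149]
tip [0.3729 0.3021 0.1001] corner [0.3778 0.3043 0.1085]
[.045,0,0] [-0.0221 -0.0174  0.0351]
[0,0,.01] [-0.0084 -0.0002 -0.0054]
[0,.01,0] [-0.0022  0.0092  0.0032]
```

```bash
cat >q.py <<'E'
import numpy as np
from scipy.spatial.transform import Rotation as Ro
def R(yaw,t):
    y=np.radians(yaw);t=np.radians(t);h=np.array([np.cos(y),np.sin(y),0]);z=np.sin(t)*h-np.array([0,0,np.cos(t)])
    yy=np.array([-np.sin(y),np.cos(y),0]);return np.c_[np.cross(yy,z),yy,z]
def rel(R0,p0,R1,p1): return (R0.T@(np.array(p1)-p0)).round(4), np.degrees(Ro.from_matrix(R0.T@R1).as_rotvec()).round(2)
E
python3 -c "
from q import *
T=R(15,45);tip=np.array([.36,.262,.083]);p=tip-.19*T[:,2];print(T.round(3),p)
print(rel(R(25,59.5),np.array([.222,.195,.178]),T,p))
from h import *
s=sensors.state();print(rel(s['ee_rot'],s['ee_pos'],T,p))
"
```

```text
[[-0.683 -0.259  0.683]
 [-0.183  0.966  0.183]
 [-0.707  0.    -0.707]] [0.23022759 0.22722759 0.21735029]
(array([-0.0446,  0.0257, -0.0018]), array([ 7.93, 14.46,  6.14]))
(array([-0.0124, -0.0156, -0.0083]), array([ 5.5 , 12.53,  5.62]))
```

>>> servo_tool --targets '[{"claw": 0,"dp": [-0.02,0.01,-0.001],"angular": [3,5.5,2.3]},{"claw": 0,"dp": [-0.045,0.026,-0.002],"angular": [5.5,10,4.3]},{"claw": 0,"dp": [-0.045,0.026,-0.002],"angular": [7.9,14.5,6.1]},{"claw": 0,"dp": [-0.045,0.026,-0.002],"angular": [7.9,14.5,6.1]},{"claw": 0,"dp": [-0.045,0.026,-0.002],"angular": [7.9,14.5,6.1]},{"claw": 0,"dp": [-0.045,0.026,-0.002],"angular": [7.9,14.5,6.1]}]'

```text
clock: 10.17
ee_pos: [0.2337, 0.2742, 0.2382]
ee_rot: [[-0.708, -0.226, 0.67], [-0.182, 0.974, 0.136], [-0.683, -0.026, -0.73]]
contact_force: [0.1, -0.5, -0.0]
width: 0.0004
```

```bash
python3 p.py;python3 -c "
from q import *
T=R(15,45);tip=np.array([.36,.262,.083]);p=tip-.19*T[:,2]
from h import *
s=sensors.state();print(rel(s['ee_rot'],s['ee_pos'],T,p))
"
```

```text
10.1667 [0.2337 0.2742 0.2382] [[-0.708, -0.226, 0.67], [-0.182, 0.974, 0.136], [-0.683, -0.026, -0.73]] [ 0.83  -0.543  2.551 -0.755  0.629 -0.469]
tip [0.3609 0.2999 0.0995] corner [0.368  0.3017 0.1063]
(array([ 0.0253, -0.0444,  0.0065]), array([-2.43, -1.95, -0.36]))
```

>>> servo_tool --targets '[{"claw": 0,"dp": [0.012,-0.022,0.003],"angular": [-2.4,-2,-0.4]},{"claw": 0,"dp": [0.025,-0.044,0.0065],"angular": [-2.4,-2,-0.4]},{"claw": 0,"dp": [0.025,-0.044,0.0065],"angular": [-2.4,-2,-0.4]},{"claw": 0,"dp": [0.025,-0.044,0.0065],"angular": [-2.4,-2,-0.4]}]'

```text
clock: 10.5
ee_pos: [0.2301, 0.2265, 0.2166]
ee_rot: [[-0.684, -0.256, 0.683], [-0.181, 0.967, 0.18], [-0.707, -0.001, -0.707]]
contact_force: [-0.5, 0.2, 0.2]
width: 0.0004
```

```bash
python3 p.py "[.04,0,0]" "[.055,0,0]" "[0,0,.01]" "[.01,0,0]"
```

```text
10.5 [0.2301 0.2265 0.2166] [[-0.684, -0.256, 0.683], [-0.181, 0.967, 0.18], [-0.707, -0.001, -0.707]] [ 0.709 -0.691  2.671 -0.661  0.525 -0.649]
tip [0.3599 0.2607 0.0821] corner [0.3668 0.2625 0.0892]
[.04,0,0] [-0.0274 -0.0102  0.0273]
[.055,0,0] [-0.0376 -0.0141  0.0376]
[0,0,.01] [-0.0071 -0.     -0.0071]
[.01,0,0] [-0.0068 -0.0026  0.0068]
```

>>> servo_tool --targets '[{"claw": 0,"dp": [-0.012,-0.0045,0.014],"angular": [0,0,0]},{"claw": 0,"dp": [-0.024,-0.0095,0.028],"angular": [0,0,0]},{"claw": 0,"dp": [-0.034,-0.0135,0.038],"angular": [0,0,0]},{"claw": 0,"dp": [-0.034,-0.0135,0.038],"angular": [0,0,0]},{"claw": 0,"dp": [-0.034,-0.0135,0.038],"angular": [0,0,0]}]'

```text
clock: 10.92
ee_pos: [0.2839, 0.2284, 0.2157]
ee_rot: [[-0.684, -0.257, 0.683], [-0.182, 0.966, 0.182], [-0.707, 0.0, -0.708]]
contact_force: [-0.2, 0.4, -0.5]
width: 0.0006
```

```bash
python3 p.py; python3 - <<'E'
from h import *
a=grab('scene');cv2.imwrite('pics/scene4.png',cv2.resize(a['frame'][80:200,240:390],(750,600),interpolation=cv2.INTER_CUBIC))
print(sensors.state()['contact_force'])
E
```

```text
10.9167 [0.2839 0.2284 0.2157] [[-0.684, -0.257, 0.683], [-0.182, 0.966, 0.182], [-0.707, 0.0, -0.708]] [ 0.595 -0.52   2.584 -0.648  0.395 -0.719]
tip [0.4137 0.2629 0.0812] corner [0.4205 0.2648 0.0883]
[-0.46176661 -0.57299912 -0.77912422]
```

View pics/scene4.png

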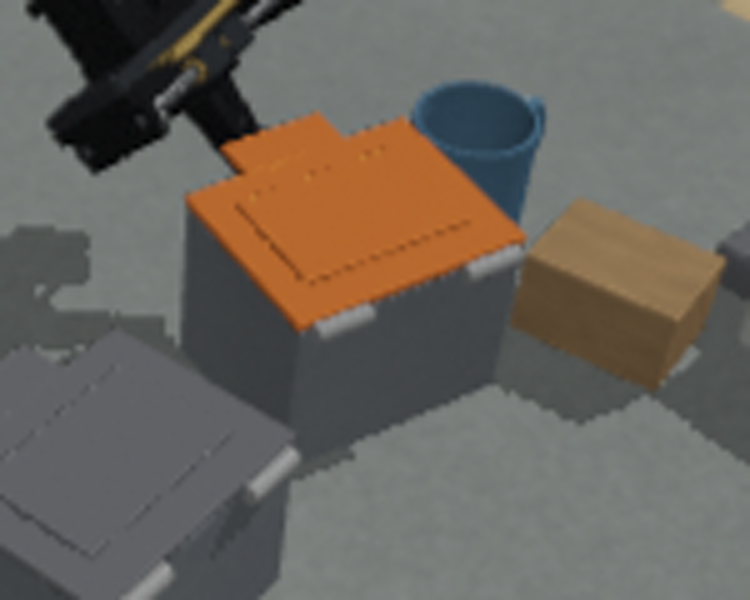

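The fingertip is under the lip (edge at about (240,145) in the crop) with no contact force. Lifting slowly.

>>> servo_tool --targets '[{"claw": 0,"dp": [-0.007,0,-0.007],"angular": [0,0,0]},{"claw": 0,"dp": [-0.014,0,-0.014],"angular": [0,0,0]},{"claw": 0,"dp": [-0.021,0,-0.021],"angular": [0,0,0]},{"claw": 0,"dp": [-0.033,-0.0005,-0.0305],"angular": [0,0,0]},{"claw": 0,"dp": [-0.046,-0.0013,-0.039],"angular": [0,0,0]},{"claw": 0,"dp": [-0.062,-0.004,-0.0415],"angular": [0,0,0]},{"claw": 0,"dp": [-0.077,-0.0065,-0.043],"angular": [0,0,0]},{"claw": 0,"dp": [-0.093,-0.0095,-0.0415],"angular": [0,0,0]},{"claw": 0,"dp": [-0.093,-0.0095,-0.0415],"angular": [0,0,0]}]'

```text
clock: 11.72
ee_pos: [0.3227, 0.2289, 0.3148]
ee_rot: [[-0.679, -0.258, 0.688], [-0.18, 0.966, 0.185], [-0.712, 0.002, -0.702]]
contact_force: [-1.0, 0.4, 0.8]
width: 0.0003
```

```bash
python3 p.py; python3 - <<'E'
from h import *
a=grab('scene');cv2.imwrite('pics/scene5.png',cv2.resize(a['frame'][70:220,220:400],(720,600),interpolation=cv2.INTER_CUBIC))
E
```

```text
11.7167 [0.3227 0.2289 0.3148] [[-0.679, -0.258, 0.688], [-0.18, 0.966, 0.185], [-0.712, 0.002, -0.702]] [ 0.53  -0.593  2.447 -0.372  0.544 -1.056]
tip [0.4534 0.264  0.1814] corner [0.4602 0.2658 0.1886]
```

View pics/scene5.png

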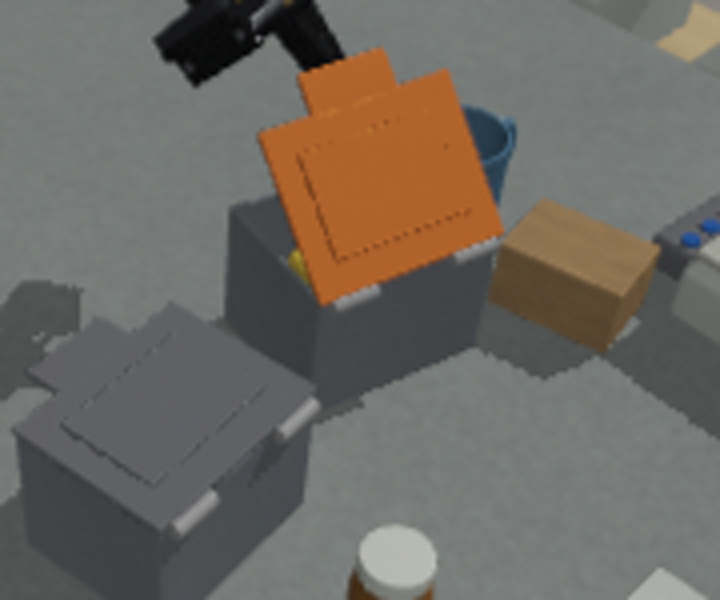

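>>> servo_tool --targets '[{"claw": 0,"dp": [-0.015,-0.004,0.0055],"angular": [0,0,0]},{"claw": 0,"dp": [-0.031,-0.008,0.01],"angular": [0,0,0]},{"claw": 0,"dp": [-0.049,-0.013,0.0195],"angular": [0,0,0]},{"claw": 0,"dp": [-0.0655,-0.018,0.0305],"angular": [0,0,0]},{"claw": 0,"dp": [-0.08,-0.023,0.043],"angular": [0,0,0]},{"claw": 0,"dp": [-0.094,-0.0285,0.0565],"angular": [0,0,0]},{"claw": 0,"dp": [-0.1035,-0.032,0.0675],"angular": [0,0,0]},{"claw": 0,"dp": [-0.1035,-0.032,0.0675],"angular": [0,0,0]},{"claw": 0,"dp": [-0.1035,-0.032,0.0675],"angular": [0,0,0]}]'

```text
clock: 12.52
ee_pos: [0.4458, 0.2285, 0.3357]
ee_rot: [[-0.685, -0.257, 0.682], [-0.182, 0.966, 0.182], [-0.706, 0.0, -0.708]]
contact_force: [-0.0, -0.3, -0.1]
width: 0.0003
```

```bash
python3 p.py; python3 - <<'E'
from h import *
a=grab('scene');cv2.imwrite('pics/scene6.png',cv2.resize(a['frame'][70:220,220:400],(720,600),interpolation=cv2.INTER_CUBIC))
E
```

```text
12.5167 [0.4458 0.2285 0.3357] [[-0.685, -0.257, 0.682], [-0.182, 0.966, 0.182], [-0.706, 0.0, -0.708]] [ 0.384 -0.304  2.219 -0.2    0.454 -1.302]
tip [0.5754 0.263  0.2011] corner [0.5823 0.2649 0.2081]
```

View pics/scene6.png

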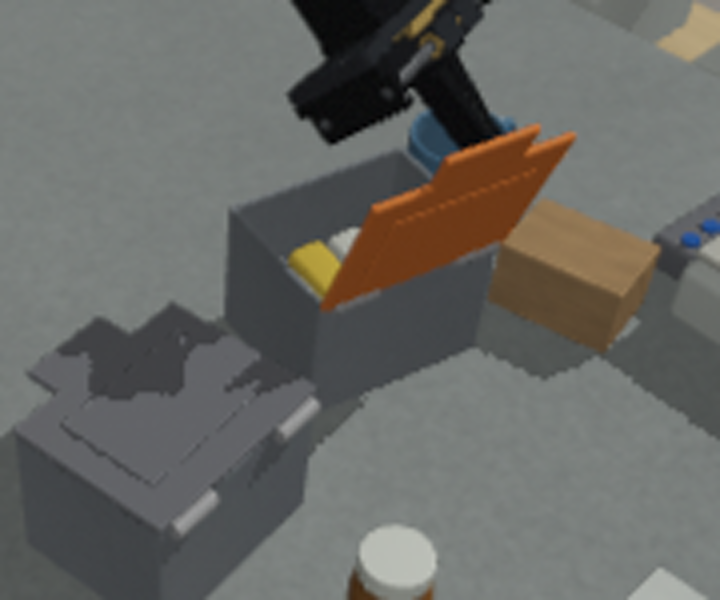

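The lid has gone over and the force is zero. I retreat back and up, then check.

>>> servo_tool --targets '[{"claw": 0,"dp": [0.012,0.01,-0.04],"angular": [0,0,0]},{"claw": 0,"dp": [0.023,0.019,-0.08],"angular": [0,0,0]},{"claw": 0,"dp": [0.035,0.029,-0.12],"angular": [0,0,0]},{"claw": 0,"dp": [0.046,0.0385,-0.16],"angular": [0,0,0]},{"claw": 0,"dp": [0.046,0.0385,-0.16],"angular": [0,0,0]},{"claw": 0,"dp": [0.046,0.0385,-0.16],"angular": [0,0,0]},{"claw": 0,"dp": [0.046,0.0385,-0.16],"angular": [0,0,0]},{"claw": 0,"dp": [0.046,0.0385,-0.16],"angular": [0,0,0]}]'

```text
clock: 13.23
ee_pos: [0.2958, 0.2279, 0.4156]
ee_rot: [[-0.685, -0.257, 0.682], [-0.182, 0.966, 0.181], [-0.706, -0.0, -0.709]]
contact_force: [-0.0, -0.3, -0.2]
width: 0.0007
```

```bash
python3 p.py; python3 - <<'E'
from h import *
b=dict(np.load('top.npz'));d=grab('top');cv2.imwrite('pics/top7.png',cv2.resize(d['frame'],(800,600)))
C=cloud(d);f=d['frame'].astype(int)
m=(f[...,2]>90)&(f[...,2]>f[...,0]*2.5)&(f[...,1]<f[...,2]*.65)&(C[...,2]>.13)&(C[...,2]<.27)&(C[...,0]>.5)&(C[...,0]<.65)&(C[...,1]>.1)
G=C[m];A=np.c_[G[:,1:],np.ones(len(G))];k=np.linalg.lstsq(A,G[:,0],rcond=None)[0];print(len(G),G[:,2].max(),k,'lid angle',np.pi/2+np.arctan(k[1]/np.hypot(1,k[0])))
g=C[200:225,235:280];print('grey z',np.median(g[...,2]),g[...,2].min(),g[...,2].max())
E
```

```text
13.2333 [0.2958 0.2279 0.4156] [[-0.685, -0.257, 0.682], [-0.182, 0.966, 0.181], [-0.706, -0.0, -0.709]] [ 0.572 -0.747  2.358 -0.309  0.796 -1.127]
tip [0.4254 0.2624 0.281 ] corner [0.4323 0.2642 0.288 ]
1437 0.2548962385892345 [0.23161532 0.36197852 0.45554573] lid angle 1.9098239417917167
grey z 0.11826420732911205 0.11148126797284229 1.0315218295581898
```

View pics/top7.png

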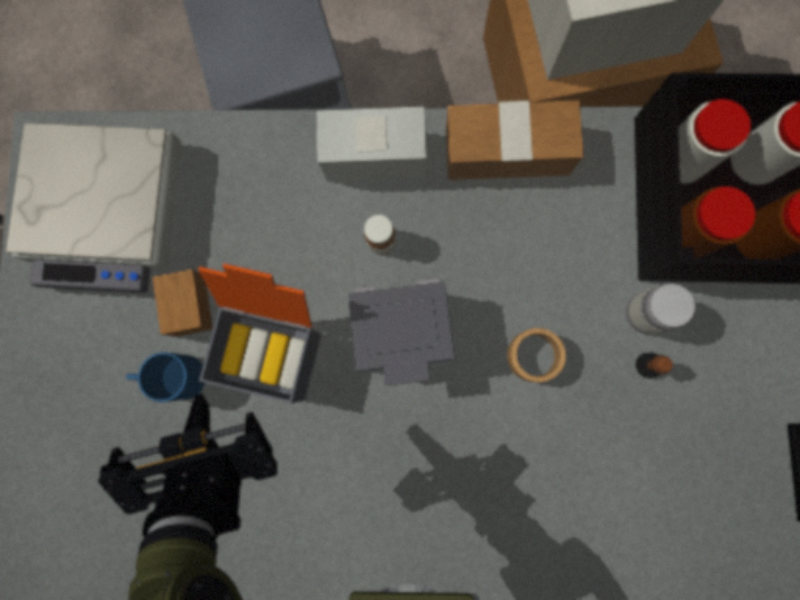

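The top view shows the orange lid leaning back at about 1.91 rad and the grey lid shut. The bystanders are in place and the gripper is clear.

```bash
python3 -c "
from h import *
print(bot.close_job())"
```

```text
the job is handed in; nothing more can be done
None
```

Both lids are changed over, and I handed the job in at about 13 s on the robot's clock. The hand-in gives no verdict, so what follows rests on my own last checks.

- **Grey lid:** I pushed it over from behind with closed fingertips and it fell shut. Its top measures about 118 mm high, where a shut lid should be about 116.5 mm.
- **Orange lid:** I lifted it from under the lip with the tool tilted 45° and pushed it over backwards. It measures about 1.91 rad, which is on its stop.
- **Surroundings:** in the last overhead picture the tubs and bystanders looked where they began. I judged that by eye and did not measure them again. The gripper was clear of everything, with practically no force at the wrist.
- **Change of plan:** a 60° tilt ran into joint limits under the orange lip, so I used 45°. Nothing was touched while I changed over.

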